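Fit the glass mirror into the periscope elbow

TASK

Fit the oblong glass mirror into the wooden periscope elbow: swing the brass turn-button aside, lay the mirror glass side up and centred on the sloping seat with its lower edge down on the ledge, under the lip, then turn the button back so that it points straight down over the mirror's top edge. It is bare glass: grip it no harder than needed and never knock, drop or press it. Leave the square mirror, the glue bottle and the tin of screws where they are.

Things in the scene. Friction and masses are not known exactly. Their poses are not given: they have to be found in the camera images.
- mirror: Oblong mirror to fit, loose, 90 x 64 x 8 mm, 55 to 115 g: silvery glass on a plywood back. Starts glass up on the bearers, nearer or farther than the square one. Origin: centre of its underside; x along the 90 mm, y along the 64 mm, z out of the glass. Grip it across the 64 mm. A grip of 20 to 35 N a finger is right. It breaks if the forces of both fingers on it add up to over 100 N, or if it meets wood with over 30 N.
- square_mirror: Smaller loose mirror, 64 x 64 x 8 mm, for another job: leave it. Origin: centre of its underside, z up. About 50 mm of open space between the two mirrors.
- bearers: Fixed frame carrying both mirrors: two felt-topped battens 200 mm long (along its y), 10 mm wide, tops 16 mm above the bench, centre lines at x = -25 and +25 mm, so a mirror's underside is 16 mm up with open space under its side edges between the battens. Origin: centre, at bench level.
- periscope: Fixed plywood periscope elbow: base board 330 (x) x 80 (y) x 10 mm; at one end a square tube stub, 80 wide, 80 high, x = -165 to -55 mm; at the other the mirror seat, up to 120 mm high, x = +60 to +165; open above in between. Origin: centre of the base's underside, x along the tube from the stub to the seat, z up.
- mirror_seat: Flat sloping seat, 56 mm wide, rising at 45 degrees away from the tube stub. Origin: on its surface, mid-width, where it meets the ledge at its foot; x up the slope, y across it, z square out of the slope (up and towards the stub). The fitted mirror's origin is at x = 45, y = 0, z = 0 mm; it overhangs the seat by 4 mm each side. A head block, 10 mm high, begins at x = 108.
- spring_plate (a joint): The seat's surface: a sprung backing plate with two felt strips, x = 2 to 104 mm of the seat, that gives square to the slope under pressure, m, 0 (untouched) to 0.004 (bottomed). About 3 N for each mm, so a mirror lowered slowly on to it meets little force for the first 4 mm; the fitted mirror's own weight sinks it less than 0.5 mm.
- lip_edge (a point): Mid-point of the free edge of the lip on the seat's ledge: 6 mm up the slope from the ledge, at the lip's underside, 11.5 mm above the seat's surface. The lip is 4 mm thick, 56 mm wide. The mirror goes on to the surface above the lip (lower edge beyond x = 6 mm of the seat) and then slides down the slope under it to the ledge.
- keeper (a joint): Brass turn-button on the head block, rad, -1.75 to 1.75. 0: its arm points straight down the slope, over the mirror's top edge; positive: its knob lies to the seat's -y side, negative: +y. Clear of the mirror's place beyond about 1.2 either way. Starts within 0.5 of 0. Stays where left; about 1.5 N at the knob turns it. Arm 41 x 14 x 4 mm.
- keeper_pivot (a point): Pivot of the turn-button, axis square to the slope: x = 118, y = 0 mm in the seat's frame. This point is at the underside of the arm, 10.7 mm above the seat's surface (2.7 mm above the fitted mirror's glass).
- keeper_knob (a point): The turn-button's dark round knob, 12 mm across, standing square to the slope on the arm, 34 mm from the pivot, from 15 to 36 mm above the seat's surface. This point is on its axis, 27 mm above the surface.
- glue_bottle: Loose bottle, 57 mm across, 152 mm high, standing behind the work. Origin: centre of its foot. Leave it.
- tin_of_screws: Loose tin, 57 mm across, 72 mm high, standing in front of the periscope. Origin: centre of its foot. Leave it.

How it is judged:
By the outcome, as a careful person would: the job done as asked, in the order asked, and still so for the second after the job is handed in, with the robot touching nothing.
It also fails if it takes over 72 s, if anything falls off the work surface, if the arm or the gripper's body presses on something with over 40 N, if the wrist force passes 120 N, or if a joint passes its speed limit or range.

ROBOT

A 6-joint arm with a two-finger parallel gripper is mounted at the origin on a cart in front of the work surface, level with it; the furniture and walls round the work are solid. World frame = base frame: x ahead of the robot, y to its left, z up, the work surface at z = 0. Lengths are in m, angles in degrees, forces in N, time in s.
With the tool pointing down it reaches from about 0.375 to 0.75 m from the base axis. Payload 9 kg.
Tool frame: the origin (TCP) lies where the fingers leave the gripper's body, on its centre line; the fingertips stand 73 mm ahead of it and the grasp point (between the pads) lies 54 mm ahead of it (robot.tip_reach is the distance from the TCP to the fingertips, in m); z points along the fingers, y is the line along which they close (so a half turn about z gives the same grasp; the last joint's range is limited). The gripper opens to 85 mm and grips with 20 to 120 N. Pads are 22 mm wide; open, the fingers measure 114 mm over their backs; the gripper's body (76 mm by 85 mm) begins 54 mm behind the grasp point. The pads swing forward as they close: fully open they stand 13 mm farther back than shut.
Start: joints at [59.777, 5.964, 5.575, 89.605, 0, 77.527], TCP at [0.183, 0.571, 0.304] pointing down, gripper open.
Joint ranges: [-171.21, 171.21], [-48.23, 106.86], [-62.78, 66.21], [-105.2, 120.99], [-86.42, 89.51], [-180, 180]. Speed limits (degrees/s): [127.2, 127.2, 147.25, 180, 180, 180].

INTERFACE

Orientations are given as [roll, pitch, yaw] about the fixed x, y, z axes, in that order (R = Rz(yaw) Ry(pitch) Rx(roll)).
In Python, from plant import robot gives the robot as it stands. Calls block until the motion is done:
- robot.move_pose(position, orientation): joint-space move of the TCP to a pose.
- robot.line_to(position, vel=0.15, rotation=None, guard=None): straight line of the TCP; rotation=None keeps the orientation; vel is the mean speed in m/s. With guard (N) it stops when the force on the tool has changed by that much, and returns True; else False.
- robot.goto_joints(angles): joint-space move.
- robot.set_gripper(opening): finger opening in m; the grip force is fixed at half the most; returns when the fingers have stopped.
- robot.pause(seconds).
- robot.ik(position, orientation): joint angles nearest the present ones, or None.
- robot.observe(): the state.
- robot.grab_frame(name): name is "scene" or "side" or "wrist"; returns the picture (384x512x3 uint8, blue, green, red); there is no depth.
- robot.get_calibration(name): a dict with "vertical_fov" (degrees; the focal length in pixels is half the picture's height over the tangent of half this angle, whatever the lens; pixels are square), "cx", "cy" (the principal point, pixels), "rvec" (rotation vector, rad) and "tvec" (3), from world to camera coordinates, as OpenCV has them. Camera axes: x right, y down, z forward; pixel columns grow to the right and rows downward; lengths in m; the calibration is good to about 2 mm. A picture is of the moment at which its call begins: read the wrist's pose just before it. get_calibration takes no time and is no camera call; for the wrist camera it gives the pose at the moment of the call.
A pose or a line that the arm cannot do raises robot.IKError and nothing moves.
- robot.job_done(): hands the job in; it is judged then, once.
The state is a dict: "time": time; "q": joint angles; "qvel": joint speeds; "joint_torque": joint torques, N m; "tool_pos": TCP position; "tcp_rot": TCP orientation; "ft_force": force on the tool from outside, world axes, zero at the start; "torque": the same for the moment, N m; "gripper_width": finger opening in m; "gripper_force": force on a finger pad.
Only numpy, scipy, OpenCV 4.12 (cv2) and the standard library are available. Lean on these libraries where they do the work, as an engineer would, in place of code of your own. Each camera call takes 0.05 s, during which the arm holds its last target. There are 200 camera calls.

## Working session

There is one attempt and no reset: what is moved stays moved. The work goes in short steps, each a Python script; the robot and the scene stay as the last script left them, time stands still between calls to the robot, and variables do not carry over. Pictures are saved under pics/ and viewed, at most 10 in all, crops included, and the job is handed in when it is done.

```bash
ls; mkdir -p pics; python3 - <<'E'
from plant import robot
import cv2,numpy as np
a=robot.grab_frame("scene");b=robot.grab_frame("side")
cv2.imwrite("pics/scene.png",cv2.resize(a,(800,600),interpolation=cv2.INTER_CUBIC));cv2.imwrite("pics/side.png",cv2.resize(b,(800,600),interpolation=cv2.INTER_CUBIC))
for n in("scene","side","wrist"):
    c=robot.get_calibration(n);print(n,c)
    R=cv2.Rodrigues(np.array(c["rvec"],float))[0];print(-R.T@np.array(c["tvec"]).ravel(),R[2])
print(robot.observe())
E
```

```text
pics
scene {'vertical_fov': 53.232207923108426, 'cx': 256.8563316681148, 'cy': 191.50920719917204, 'rvec': array([ 2.02768675, -1.22368345,  0.55704571]), 'tvec': array([-0.23024076,  0.40393805,  0.52869276])}
[-0.00630816 -0.25683655  0.6555059 ] [ 0.66303482  0.3398115  -0.66701797]
side {'vertical_fov': 43.92017377958416, 'cx': 250.13187229202128, 'cy': 183.90444241415378, 'rvec': array([ 2.18207482, -0.59002065,  0.25814452]), 'tvec': array([-0.45952289,  0.24948047,  0.88256754])}
[ 0.14687054 -0.69639791  0.73877347] [ 0.37691313  0.68239685 -0.62631544]
wrist {'vertical_fov': 67.45768273992982, 'cx': 255.85824202148524, 'cy': 192.03533649170387, 'rvec': array([-2.33780097, -1.70464187, -0.25141614]), 'tvec': array([-0.59936412, -0.0361958 ,  0.37842725])}
[0.1120573  0.59377593 0.3723278 ] [ 0.27545864 -0.08911102 -0.95717384]
{'time': 0.1, 'q': array([ 5.97763651e+01,  5.99395605e+00,  5.53022286e+00,  8.96051673e+01,
       -1.64691215e-03,  7.75248746e+01]), 'qvel': array([ 0.02118363, -0.05803765,  0.08239294,  0.00538495, -0.04608159,
       -0.05552014]), 'joint_torque': array([ 6.30000126e-03, -5.58208859e+01,  5.04717922e+01,  1.31237021e-02,
       -2.86717623e-04, -1.02521912e-05]), 'tool_pos': array([0.18280312, 0.57123763, 0.30320031]), 'tcp_rot': array([-1.79932371e+02, -1.32755577e-02,  1.62251484e+02]), 'ft_force': array([-0.66585028,  0.47455252, -0.74470721]), 'torque': array([ 0.02884284, -0.01598205,  0.04616043]), 'gripper_force': 0.0, 'gripper_width': 0.08545039076998846}
```

View pics/scene.png

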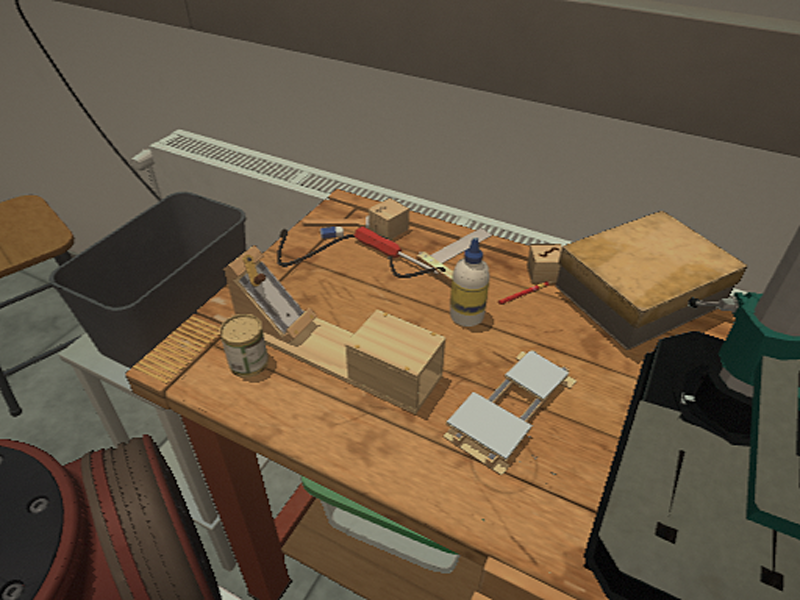

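View pics/side.png

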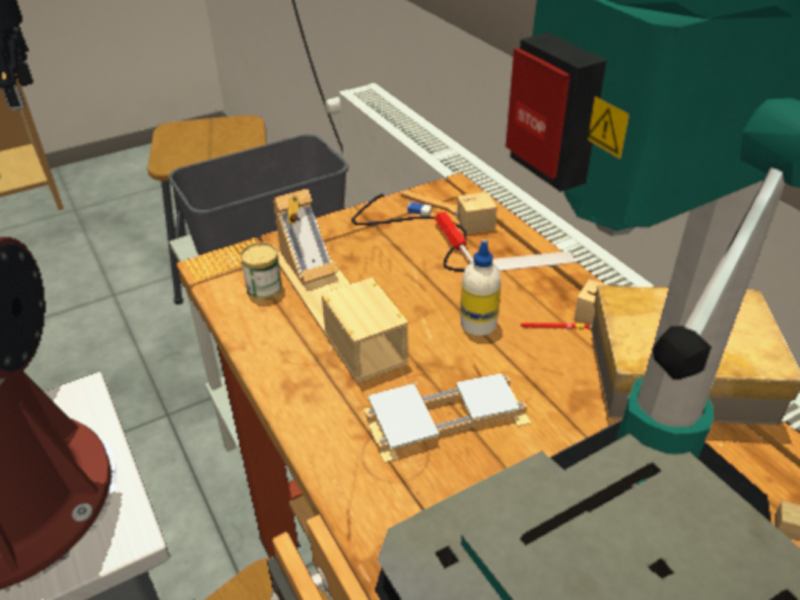

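The oblong mirror appears to be the nearer one (scene, centre ≈488,427), with the square one at ≈(537,376). The seat is at ≈(268,292) and its knob at ≈(260,279). I'll work out rough positions and check the mirror sizes.

```bash
cat > h.py <<'E'
import numpy as np,cv2
from plant import robot
from scipy.spatial.transform import Rotation as Rn
def cam(n):
    c=robot.get_calibration(n);f=192/np.tan(np.radians(c["vertical_fov"])/2)
    R=cv2.Rodrigues(np.array(c["rvec"],float))[0];return f,c["cx"],c["cy"],R,np.array(c["tvec"],float).ravel()
def proj(C,P):
    f,cx,cy,R,t=C;p=np.atleast_2d(P)@R.T+t;return np.c_[cx+f*p[:,0]/p[:,2],cy+f*p[:,1]/p[:,2]]
def ray(C,uv):
    f,cx,cy,R,t=C;d=R.T@np.array([(uv[0]-cx)/f,(uv[1]-cy)/f,1]);return -R.T@t,d
def onz(C,uv,z):
    o,d=ray(C,uv);return o+d*(z-o[2])/d[2]
E
python3 - <<'E'
from h import *
np.set_printoptions(precision=4,suppress=True)
S=cam("scene");D=cam("side");k=.64
for nm,C,L,z in [("near scene",S,[(475,393),(532,428),(507,462),(447,425)],.024),("far scene",S,[(536,352),(570,373),(542,402),(507,378)],.024),
 ("near side",D,[(412,386),(438,432),(392,447),(368,393)],.024),("far side",D,[(505,376),(524,405),(480,421),(457,383)],.024)]:
    P=np.array([onz(C,np.array(p)*k,z) for p in L]);print(nm,P.mean(0),np.linalg.norm(P-np.roll(P,-1,0),axis=1));print(P[:,:2].tolist())
# stub top corners z=.08, 
for C,L in[(S,[(380,309),(446,340),(417,379),(347,349)]),(D,[(372,278),(407,314),(362,342),(323,294)])]:
    P=np.array([onz(C,np.array(p)*k,.08) for p in L]);print("stub",P[:,:2].tolist(),P.mean(0))
print("bottle",onz(S,np.array((470,312))*k,.0),"tin top",onz(S,np.array((242,330))*k,.072),onz(D,np.array((261,258))*k,.072))
o1,d1=ray(S,np.array((260,279))*k);o2,d2=ray(D,np.array((294,212))*k)
A=np.c_[d1,-d2];s=np.linalg.lstsq(A,o2-o1,rcond=None)[0];print("knob",o1+s[0]*d1,o2+s[1]*d2)
a=robot.grab_frame("scene");b=robot.grab_frame("side")
cr=lambda im,x,y:cv2.resize(im[y:y+75,x:x+100],(400,300),interpolation=cv2.INTER_CUBIC)
cv2.imwrite("pics/c1.png",np.vstack([np.hstack([cr(a,130,150),cr(a,278,222)]),np.hstack([cr(b,155,115),cr(b,231,230)])]))
E
```

```text
near scene [ 0.4589 -0.1478  0.024 ] [0.0882 0.0633 0.0884 0.0666]
[[0.5002416155977067, -0.11037068926598104], [0.4813891038517913, -0.196583303253124], [0.4190541246143401, -0.18559616861406292], [0.43474029880032583, -0.09859928104891796]]
far scene [ 0.5702 -0.177   0.024 ] [0.0569 0.0702 0.0584 0.0692]
[[0.6117652838688715, -0.15943119658999377], [0.5955087759870824, -0.21396460299840733], [0.5278839441786685, -0.19503912265622692], [0.5455721506002296, -0.13938165972383784]]
near side [ 0.4627 -0.1465  0.024 ] [0.0839 0.061  0.0945 0.0588]
[[0.49804531600029994, -0.11187662857017833], [0.48552424182422993, -0.19487264050511377], [0.4250961034326685, -0.1861976723470592], [0.4422908428826849, -0.09325242572496961]]
far side [ 0.5774 -0.1793  0.024 ] [0.0548 0.0639 0.0701 0.0657]
[[0.6137390939463183, -0.15951981633098267], [0.60369027795805, -0.21341161629909577], [0.5401635199712294, -0.20670295043125653], [0.5518401106575859, -0.13758330420562148]]
stub [[0.5331762985643577, 0.053400621939173], [0.5213360286443419, -0.0543742955641332], [0.44199095025230345, -0.050425713498562036], [0.4449091706427744, 0.05402248269422688]] [0.4854 0.0007 0.08  ]
stub [[0.5307717817605342, 0.05395994900917267], [0.5334983293747293, -0.03987951653924049], [0.45513417114066695, -0.05754252536308713], [0.45444390331123774, 0.05753306764706434]] [0.4935 0.0035 0.08  ]
bottle [ 0.67   -0.0344  0.    ] tin top [0.414  0.2047 0.072 ] [0.415 0.193 0.072]
knob [0.4824 0.22   0.107 ] [0.4872 0.2227 0.1137]
```

View pics/c1.png

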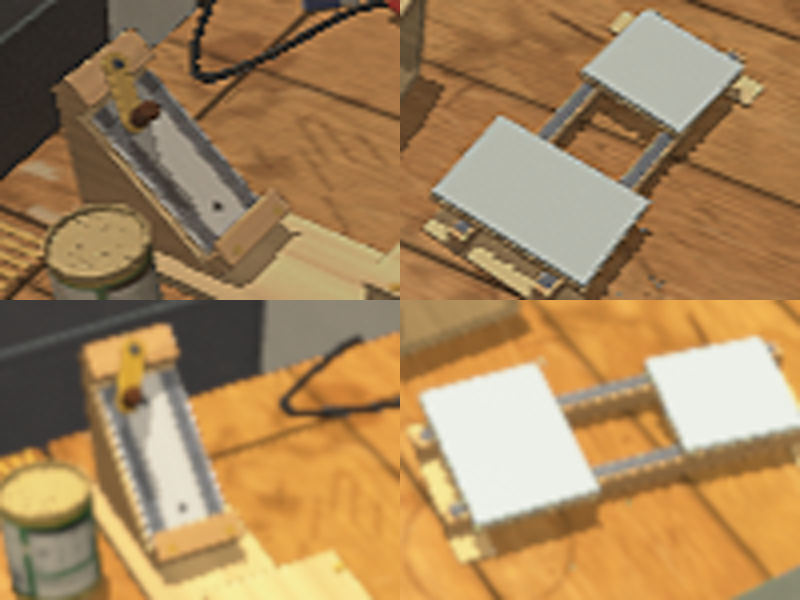

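The crop confirms that the near mirror is oblong (90 x 64) and that the periscope runs along about +y. The knob is close to straight down. Next is a wrist look along the seat normal and one from above the mirror.

```bash
cat >> h.py <<'E'
s2=np.sqrt(.5)
def eul(Rm): return Rn.from_matrix(Rm).as_euler('xyz',degrees=True)
RT=np.array([[0,s2,s2],[1,0,0],[0,s2,-s2]]).T  # tool axes as columns: x up-slope,y=+worldx,z into seat
RT2=RT@np.diag([-1,-1,1])
E
python3 - <<'E'
from h import *
np.set_printoptions(precision=3,suppress=True)
print(robot.tip_reach)
c=np.array([.488,.215,.066])
for nm,R in(("A",RT),("B",RT2)):
  for d in(.054,.12,.23): 
    print(nm,d,robot.ik(c-d*R[:,2],eul(R)))
  print(nm,"down",robot.ik([.46,-.147,.2],[180,0,80 if nm=="A" else -100]),robot.ik([.46,-.147,.076],[180,0,80 if nm=="A" else -100]))
E
```

```text
0.0726
A 0.054 [-13.788   0.201 -29.264  73.94   43.372  70.86 ]
A 0.12 [-19.232  -0.763 -25.348  83.647  41.886  63.74 ]
A 0.23 [-27.798   0.318 -16.521  98.163  38.719  53.293]
A down [-33.289 -14.532 -24.786  79.747   0.     66.711] [-33.289  -9.531 -33.642  65.889   0.     66.711]
B 0.054 [ -13.788    0.201  -29.264   73.94    43.372 -109.14 ]
B 0.12 [ -19.232   -0.763  -25.348   83.647   41.886 -116.26 ]
B 0.23 [ -27.798    0.318  -16.521   98.163   38.719 -126.707]
B down [ -33.289  -14.532  -24.786   79.747    0.    -113.289] [ -33.289   -9.531  -33.642   65.889    0.    -113.289]
```

```bash
python3 - <<'E'
from h import *
import pickle
np.set_printoptions(precision=3,suppress=True)
def snap(n):
    C=cam("wrist");im=robot.grab_frame("wrist");pickle.dump((C,im),open(n+".pkl","wb"))
    cv2.imwrite("pics/%s.png"%n,cv2.resize(im,(800,600),interpolation=cv2.INTER_CUBIC))
robot.move_pose([.46,-.147,.26],[180,0,80]);robot.pause(.3);snap("wm")
c=np.array([.488,.215,.066])
robot.move_pose(c-.23*RT[:,2],eul(RT));robot.pause(.3);snap("ws")
o=robot.observe();print(o["time"],o["tool_pos"],o["tcp_rot"],o["ft_force"])
E
```

```text
4.575 [0.488 0.052 0.229] [179.949 -44.964  90.025] [-0.776 -0.222 -0.304]
```

View pics/wm.png

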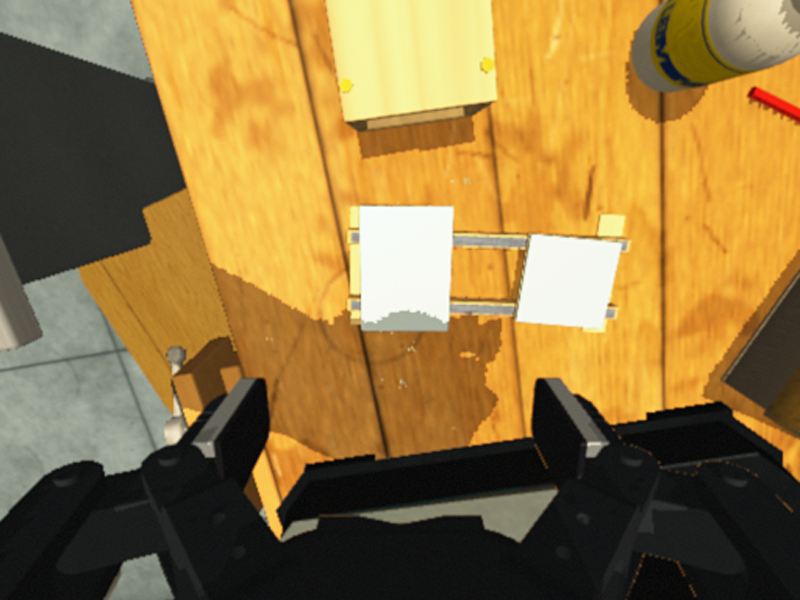

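View pics/ws.png

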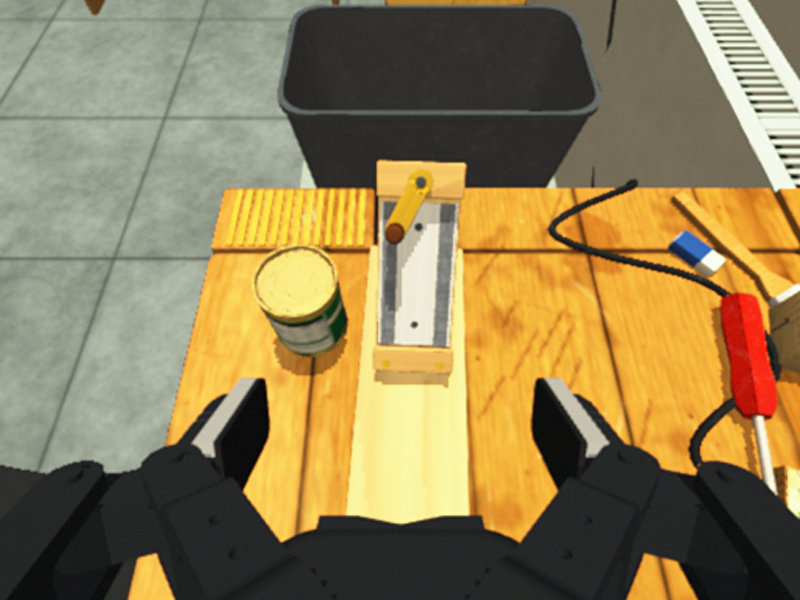

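wm shows the oblong mirror with its corners at (360,206), (453,206), (449,331) and (361,331). The battens are at rows ≈240 and 305. ws shows the pivot at (421,182), the knob at (396,233), the lip at rows 347–371 and the tin to the left. I'll enlarge the seat.

```bash
python3 - <<'E'
import pickle,cv2
C,im=pickle.load(open("ws.pkl","rb"))
cv2.imwrite("pics/wsc.png",cv2.resize(im[95:245,155:305],(600,600),interpolation=cv2.INTER_CUBIC))
E
```

```text
(no output)
```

View pics/wsc.png

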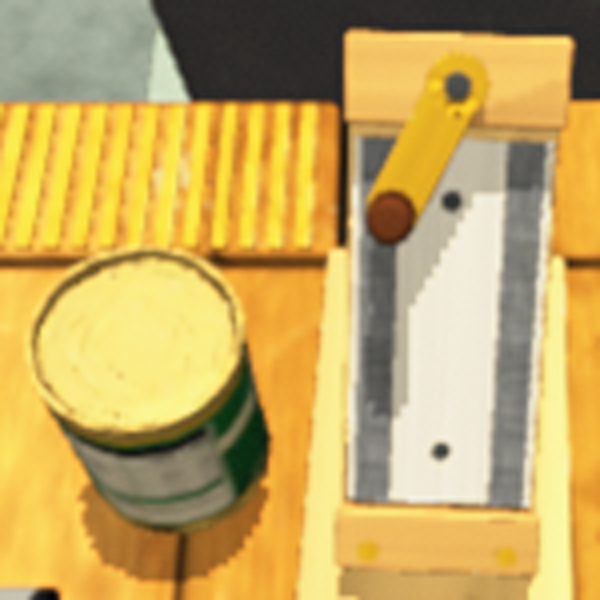

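The crop shows the pivot screw at (457,85), the knob at (390,213), the lip's free edge from (340,510) to (538,514), the head block's lower edge from (345,122) to (570,132), and the tin rim centred at (139,342). Fitting the poses from all three views.

```bash
cat > fit.py <<'E'
from h import *
import pickle
from scipy.optimize import least_squares
np.set_printoptions(precision=4,suppress=True)
W=pickle.load(open("ws.pkl","rb"))[0];M=pickle.load(open("wm.pkl","rb"))[0];S=cam("scene");D=cam("side")
w=lambda u,v:(155+u/4-.4,95+v/4-.4)
def seat(p,q):
    R=Rn.from_euler('z',p[3]).as_matrix()@np.array([[0,s2,s2],[-1,0,0],[0,-s2,s2]]).T
    return np.array(p[:3])+np.atleast_2d(q)@R.T
def pts(th): 
    kn=(.118-.034*np.cos(th),-.034*np.sin(th),.036);pv=(.118,0,.0155)
    return kn,pv
def res(p,full=False):
    kn,pv=pts(p[4]);r=[]
    for C,q,uv,wt in [(W,pv,w(457,85),1),(W,kn,w(390,213),1),(W,(.006,.028,.0155),w(340,510),1),(W,(.006,-.028,.0155),w(538,514),1),
      (S,pv,(130+118/4,150+63/4),.6),(S,kn,(130+147/4,150+108/4),.6),(S,(.006,0,.0155),(130+238/4,150+221/4),.6),
      (D,pv,(155+133/4,115+48/4),.6),(D,kn,(155+130/4,115+96/4),.6),(D,(.006,0,.0155),(155+194/4,115+224/4),.6),
      (W,(.003,.028,0),w(355,503),.5),(W,(.003,-.028,0),w(533,506),.5),(W,(.104,.028,0),w(360,137),.5),(W,(.104,-.028,0),w(553,141),.5)]:
        r.append(wt*(proj(C,seat(p,q))[0]-uv))
    return np.array(r) if full else np.ravel(r)
def fitseat():
    return least_squares(res,[.488,.18,.03,0,-.2],x_scale=[.01,.01,.01,.1,.1],loss='soft_l1')
if __name__=="__main__":
    s=fitseat();print("seat",s.x,np.degrees(s.x[3:]));print(res(s.x,True).T)
    k=.64
    L=[(360,206),(453,206),(449,331),(361,331)]
    P=np.array([onz(M,np.array(p)*k-.2,.024) for p in L]);print("mirror",P.mean(0),np.linalg.norm(P-np.roll(P,-1,0),axis=1))
    a=P[0]+P[1]-P[2]-P[3];print("long axis deg",np.degrees(np.arctan2(a[1],a[0])))
    for uv in((350,240),(350,305),(620,243),(612,313)):print("batten",onz(M,np.array(uv)*k,.016))
    print("tin",onz(W,w(139,342),.072),[onz(W,w(u,342),.072)[0] for u in(34,244)],"tin side/scene",onz(S,(130+98/4,150+243/4),.072),onz(D,(155+46/4,115+192/4),.072))
E
python3 fit.py
```

```text
seat [ 0.4979  0.1809  0.0219 -0.0437 -0.4818] [ -2.501  -27.6064]
[[ 0.3328 -0.6958 -0.4805  1.2226 -0.2677  0.3067  0.7578 -0.0425  0.1845
  -0.1306 -1.5597  0.5742 -1.4742  1.1698]
 [ 0.3252  1.5769 -1.121  -0.0853  0.3408  0.3574 -0.849   0.2096 -0.3503
  -0.5479 -1.0771 -0.4873 -0.1481  0.2499]]
mirror [ 0.4639 -0.1446  0.024 ] [0.062  0.0889 0.0637 0.089 ]
long axis deg 79.50517246852704
batten [ 0.4293 -0.118   0.016 ]
batten [ 0.4195 -0.1647  0.016 ]
batten [ 0.6152 -0.153   0.016 ]
batten [ 0.6077 -0.2042  0.016 ]
tin [0.4189 0.2068 0.072 ] [np.float64(0.39159715075590484), np.float64(0.44615915994025324)] tin side/scene [0.4147 0.2063 0.072 ] [0.4171 0.2016 0.072 ]
```

Seat foot is at about (0.498, 0.181, 0.022) with yaw −2.5°, and the knob is at −0.48 rad. From the picture, the open fingertips stand about 60 mm ahead of the TCP. First the button: cage the knob and swing it to −1.5.

```bash
cat >> h.py <<'E'
P0=np.array([.4979,.1809,.0219]);YW=-.0437
RZ=Rn.from_euler('z',YW).as_matrix()
RS=RZ@np.array([[0,s2,s2],[-1,0,0],[0,-s2,s2]]).T   # seat axes
RTS=RZ@RT; ET=eul(RTS)
def sp(x,y,z): return P0+RS@(np.array([x,y,z])/1000.)
def knob(th,h): return sp(118-34*np.cos(th),-34*np.sin(th),h)
def st(t=""):
    o=robot.observe();print(t,"t%.2f"%o["time"],"w%.4f gf%.1f"%(o["gripper_width"],o["gripper_force"]),"seat",(RS.T@(o["tool_pos"]-P0)*1000).round(1),"F",(RS.T@o["ft_force"]).round(1));return o
def snap(n):
    import pickle
    C=cam("wrist");im=robot.grab_frame("wrist");pickle.dump((C,im),open(n+".pkl","wb"))
    cv2.imwrite("pics/%s.png"%n,cv2.resize(im,(800,600),interpolation=cv2.INTER_CUBIC))
E
python3 - <<'E'
from h import *
robot.set_gripper(.045)
robot.move_pose(knob(-.48,130),ET)
print(robot.line_to(knob(-.48,92),vel=.08,guard=8)); st("down")
robot.set_gripper(.014); st("caged")
for th in np.linspace(-.48,-1.5,7)[1:]:
    robot.line_to(knob(th,92),vel=.06)
st("swung"); robot.set_gripper(.045)
robot.line_to(knob(-1.5,150),vel=.15); st("up")
robot.move_pose(sp(60,0,250),ET); robot.pause(.2); snap("k1"); st()
E
```

```text
False
down t6.20 w0.0446 gf0.0 seat [87.8 15.4 92.5] F [0.1 0.  0.4]
caged t6.60 w0.0140 gf0.0 seat [87.8 15.6 92.2] F [-0.7 -0.2  0.6]
swung t8.10 w0.0142 gf0.0 seat [116.  34.  92.] F [-0.1  0.1 -0.6]
up t9.03 w0.0450 gf0.0 seat [115.3  33.8 149.7] F [ 0.5  0.5 -0.8]
 t9.83 w0.0451 gf0.0 seat [ 60.6   0.5 249. ] F [-0.5 -0.7 -0.6]
```

View pics/k1.png

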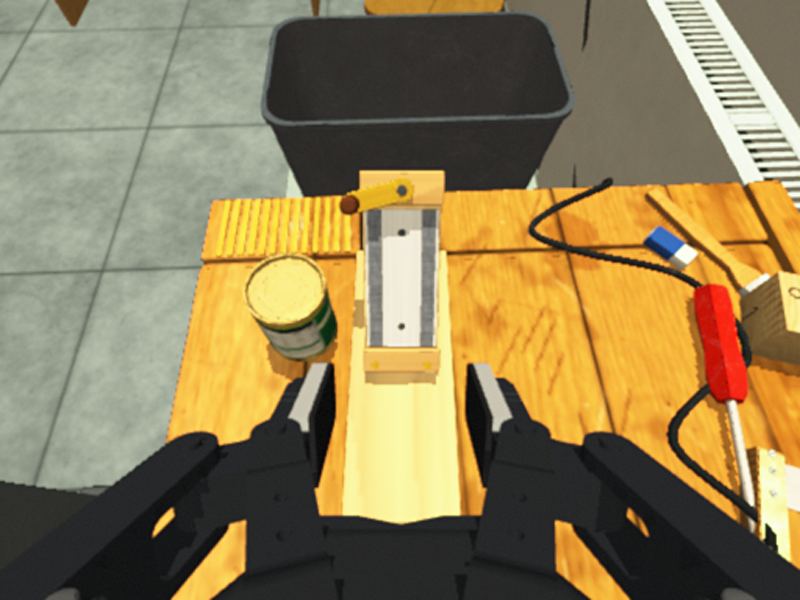

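The button has moved well clear, to about −1.35 rad, and the seat axis sits at column ≈402 with the gripper midline at 400. Now to pick the mirror, closing in small steps.

```bash
python3 - <<'E'
from h import *
robot.set_gripper(.085)
m=np.array([.4639,-.1446]);E=[180,0,79.5]
robot.move_pose([*m,.18],E)
print(robot.line_to([*m,.073],vel=.08,guard=6)); st("down"); 
robot.set_gripper(.070);st()
w=.070
while w>.055:
    w-=.0007; robot.set_gripper(w); robot.pause(.05); o=robot.observe()
    if o["gripper_force"]>1: print("%.4f %.4f %.1f"%(w,o["gripper_width"],o["gripper_force"]))
    if o["gripper_force"]>20: break
st("grip");print(o["tool_pos"],o["tcp_rot"],o["ft_force"])
E
```

```text
False
down t12.76 w0.0850 gf0.0 seat [-194.6   19.4  267.7] F [-0.4  0.   0.1]
 t13.06 w0.0705 gf0.0 seat [-194.8   19.7  267.3] F [-0.  -0.3 -0.9]
0.0637 0.0642 7.7
0.0630 0.0633 25.4
grip t15.72 w0.0633 gf25.4 seat [-194.7   19.7  267.3] F [3.7 1.6 2.9]
[ 0.46397365 -0.1446355   0.07321662] [1.79989232e+02 3.80869086e-03 7.95011729e+01] [-1.53472813  0.635494    4.70826131]
```

```bash
python3 - <<'E'
from h import *
p=robot.observe()["tool_pos"]
robot.line_to([p[0],p[1],.12],vel=.08);st("lift")
robot.line_to([p[0],p[1],.24],vel=.15)
robot.move_pose(sp(57,0,57+90),ET)
robot.line_to(sp(57,0,57+25),vel=.08,guard=8);robot.pause(.3);st("hover");snap("hv")
E
```

```text
lift t16.47 w0.0631 gf25.3 seat [-161.7   19.8  300.2] F [-0.6 -0.4 -1. ]
hover t19.85 w0.0635 gf25.3 seat [57.  -0.2 82.3] F [-0.6 -0.3 -0.5]
```

View pics/hv.png

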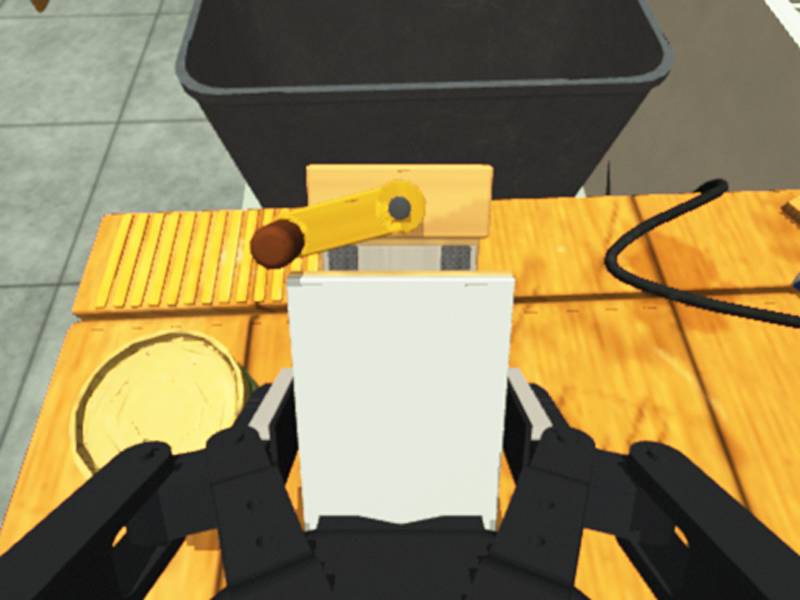

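The mirror, seat and pivot all share the centre column at ≈400, so it is centred and square. The tin is clear. Lowering slowly under guard.

```bash
python3 - <<'E'
from h import *
robot.line_to(sp(57,0,57+6),vel=.05,guard=5)
st("near")
print(robot.line_to(sp(57,0,57-4),vel=.012,guard=3.5));robot.pause(.2);st("touch")
E
```

```text
near t20.43 w0.0635 gf25.3 seat [57.1  0.3 62.6] F [-0.4  0.3  0.1]
True
touch t21.12 w0.0636 gf25.8 seat [56.8 -0.2 58.9] F [ 1.3 -1.4  5.2]
```

```bash
python3 - <<'E'
from h import *
robot.line_to(sp(56.8,0,59.6),vel=.02);robot.pause(.2);st("relieved")
print(robot.line_to(sp(48,0,59.6),vel=.03,guard=6));st("mid")
print(robot.line_to(sp(38,0,59.6),vel=.012,guard=4));robot.pause(.2);st("ledge")
E
```

```text
relieved t21.57 w0.0637 gf25.6 seat [56.7  0.  59.6] F [-0.8 -2.1  3. ]
False
mid t22.01 w0.0634 gf25.7 seat [47.4  0.3 59.4] F [-2.4 -0.1  3.4]
True
ledge t22.60 w0.0633 gf25.7 seat [46.1 -0.  59.6] F [ 3.  -0.   3.2]
```

```bash
python3 - <<'E'
from h import *
robot.line_to(sp(45.9,0,60.2),vel=.01);robot.pause(.2);st("eased")
for w in(.0638,.0645,.066,.068,.0695): robot.set_gripper(w);robot.pause(.05)
st("open")
print(robot.line_to(sp(45.9,0,85),vel=.03,guard=4));st()
robot.line_to(sp(45.9,0,110),vel=.08)
robot.move_pose(sp(60,0,200),ET);robot.pause(.2);snap("pl");st()
import cv2,pickle
im=pickle.load(open("pl.pkl","rb"))[1];cv2.imwrite("pics/plc.png",cv2.resize(im[85:260,180:340],(640,700)[:0] or (548,600),interpolation=cv2.INTER_CUBIC))
E
```

```text
eased t23.05 w0.0639 gf25.3 seat [46.1 -0.1 60.2] F [ 5.5 -2.9 -0.9]
open t24.38 w0.0692 gf0.0 seat [45.9 -0.  60.2] F [-0.1 -0.   1.3]
False
 t25.36 w0.0694 gf0.0 seat [45.8  0.1 84.8] F [0.3 0.6 0. ]
 t26.52 w0.0695 gf0.0 seat [ 59.8   0.6 198.7] F [-0.  -0.2 -0.2]
```

View pics/plc.png

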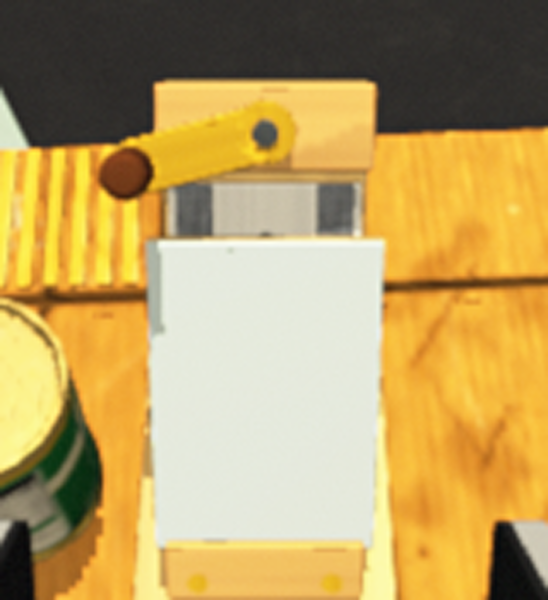

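The mirror is under the lip and centred to within about 0.5 mm. I'll check numerically that it is down on the ledge, using its top edge against the lip and pivot.

```bash
python3 - <<'E'
from h import *
import pickle
from scipy.optimize import least_squares
np.set_printoptions(precision=2,suppress=True)
C=pickle.load(open("pl.pkl","rb"))[0];s=600/175
px=lambda u,v:np.array([180+u/s-.35,85+v/s-.35])
# unknown seat offset (dx,dy,dz) and mirror top edge x
obs=[((118,0,15.5),px(264,134)),((6,28,15.5),px(163,541)),((6,-28,15.5),px(364,541)),((108,0,10),px(264,174))]
def r(p):
    a=[proj(C,sp(*(np.array(q)+p[:3])))[0]-uv for q,uv in obs]
    a.append(proj(C,sp(*(np.array([p[3],p[4],7.7])+p[:3])))[0]-px(266,241))
    return np.r_[np.ravel(a),.15*p[:3]]
f=least_squares(r,[0,0,0,90,0]);print(f.x);print(f.fun)
E
```

```text
[-0.27  0.67  0.2  89.96 -0.62]
[-0.11  0.12  0.51  0.13 -0.26  0.09 -0.1  -0.32  0.   -0.   -0.04  0.1
  0.03]
```

The top edge reads x = 90.0 mm, so the mirror is on the ledge. Turning the button back.

```bash
python3 - <<'E'
from h import *
robot.set_gripper(.045)
robot.move_pose(knob(-1.45,150),ET)
print(robot.line_to(knob(-1.45,92.5),vel=.08,guard=8));st("down")
robot.set_gripper(.014);st("caged")
for th in np.linspace(-1.45,0,10)[1:]: robot.line_to(knob(th,92.5)+RS@[0,.0003*(1+th/1.45),0],vel=.06)
robot.set_gripper(.0126);robot.pause(.2);st("centred")
robot.set_gripper(.035);robot.line_to(sp(84,.3,150),vel=.1)
robot.move_pose(sp(60,.3,200),ET);robot.pause(.2);snap("fin");st()
import pickle
im=pickle.load(open("fin.pkl","rb"))[1];cv2.imwrite("pics/finc.png",cv2.resize(im[85:260,180:340],(548,600),interpolation=cv2.INTER_CUBIC))
E
```

```text
False
down t28.17 w0.0449 gf0.0 seat [113.9  33.5  92.9] F [0.4 0.4 0.3]
caged t28.57 w0.0141 gf0.0 seat [113.9  33.7  92.7] F [-0.6  0.4 -1.1]
centred t31.23 w0.0126 gf0.0 seat [84.   0.3 92.5] F [-0.   1.3  0.3]
 t32.88 w0.0350 gf0.0 seat [ 60.4   0.8 199. ] F [ 0.1 -0.3  0. ]
```

View pics/finc.png

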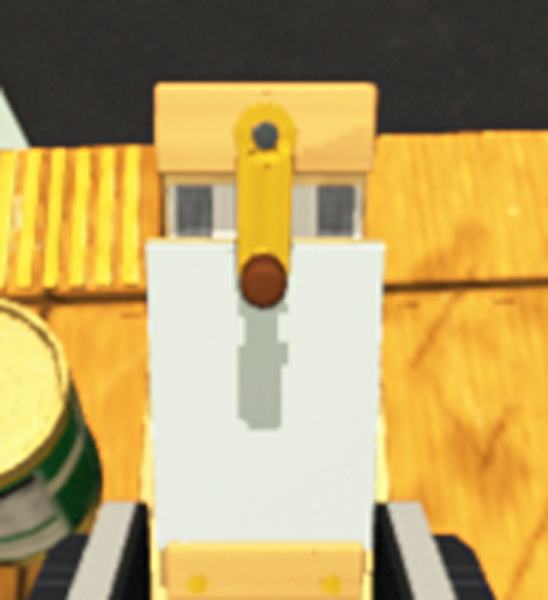

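The button points straight down over the mirror's top edge (pivot 264,134; knob 263,280). The mirror has not moved and the robot is clear of everything, so I'm handing in.

```bash
python3 -c "
from plant import robot
print(robot.job_done())"
```

```text
the job is handed in; nothing more can be done
None
```

The oblong mirror is fitted glass up on the seat, down on the ledge under the lip and centred to about 0.6 mm, with the button turned back straight down over its top edge; I handed the job in after about 33 s, and the verdict was not shown.

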